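# Set the stone viewer's polariser ring and try its lamp

### The arm

A 7-joint arm with a two-finger parallel gripper is mounted at the origin on a cart in front of the work surface, level with it; the furniture and walls round the work are solid. World frame = base frame: x ahead of the robot, y to its left, z up, the work surface at z = 0. Lengths are in m, angles in rad, forces in N, time in s.
With the tool pointing down it reaches from about 0.4 to 0.85 m from the base axis. Payload 4.5 kg.
Tool frame: the origin (TCP) lies at the very end of the fingers, on their centre line; the grasp point (between the pads) lies 19 mm behind it (r.pinch_z is the distance from the TCP to the grasp point, in m); z points along the fingers, y is the line along which they close (so a half turn about z gives the same grasp; the last joint's range is limited). The gripper opens to 88 mm and grips with 3 to 60 N. Pads are 18 mm wide; open, the fingers measure 123 mm over their backs; the gripper's body (75 mm by 187 mm) begins 45 mm behind the grasp point.
Start: joints at [1.365, 0.689, -0.195, 1.565, 0.157, 0.902, -0.215], TCP at [0.148, -0.607, 0.239] pointing down, gripper open.
Joint ranges: [-3.01, 3.01], [-0.46, 2.08], [-1.47, 1.51], [0.13, 2.56], [-1, 4.14], [0.04, 2.09], [-2.66, 2.66]. Speed limits (rad/s): [2.57, 2.57, 3.14, 3.14, 3.14, 3.14, 3.14].

### API

Orientations are given as a unit quaternion [x, y, z, w].
In Python, from plant import r, cams gives the robot as it stands.
- The arm moves only by the shell command python3 -m pendant 'ROWS' [FORCE]. ROWS is JSON, a list of rows, each a list of 3 entries, a list of its own where there are three numbers: the closure, from -1 (fully open) to 1 (shut), then the shift along the tool's x, y, z in mm, then the turn, a rotation vector about the tool's x, y, z in degrees. A call has 1 to 8 rows; each row shifts and turns the commanded pose from where the row before left it, along the tool's axes as they then stand; what a row does not reach is not made up. A row lasts 1/8 s, in which the tool goes at most 62.5 mm and 10.7 degrees, less where a joint would pass 70% of its speed; a pose out of reach is approached as far as the arm can. A call with a gripper value outside its range is refused whole. The fingers move at their own pace and stop on an object; FORCE is the grip in N (left out, the last holds). Time passes only in rows, so rows that do not move let the fingers close. It gives the time, the measured TCP pose, the force, the opening and the grip force at its end, in the units of the state.
- r.get_state(): the state, without advancing time (a new reading comes with each control period).
- cams.snapshot(name): name is "side" or "top" or "wrist"; returns a dict with "img" (480x640x3 uint8, red, green, blue), "camera_matrix" (3x3 intrinsics, pixels), "D" ([k1, k2, p1, p2, k3] as OpenCV has them; the pictures are not rectified), "camera_from_world" (4x4, takes a point from world to camera coordinates); the wrist camera has in their place "tool_from_camera" (4x4, takes a point from camera to tool coordinates, whose origin is the TCP and whose axes are the flange's). Camera axes: x right, y up, looking along -z (the intrinsics and any distortion apply to the point x, -y, -z); pixel columns grow to the right and rows downward; lengths in m; the calibration is good to about 2 mm. A picture is of the moment at which its call begins: read the wrist's pose just before it. There is no depth.
- r.finish_job(): hands the job in; it is judged then, once.
The state is a dict: "clock": time; "q": joint angles; "qd": joint speeds; "joint_torque": joint torques, N m; "tool_pos": TCP position; "eef_rot": TCP orientation; "contact_force": force on the tool from outside, world axes, zero at the start; "moment": the same for the moment, N m; "opening": opening from 0.0 (shut) to 1.0 (fully open); "finger_force": force on a finger pad.
Only numpy, scipy, OpenCV 4.12 (cv2) and the standard library are available. Lean on these libraries where they do the work, as an engineer would, in place of code of your own. Each camera call takes 0.05 s, during which the arm holds its last target. There are 200 camera calls.

### The job

On the round stone viewer, push the upright lever pin around its arc with the fingertips until the lever's pointer stands right at the tip of the marker clip on the rim, then press the lamp button on the viewer's side box fully down and let it come up again. Only push and press, gently: do not pinch the pin, do not shift the marker clip, and leave the stone on the glass and the things standing round the viewer where they are.

Things in the scene. Friction and masses are not known exactly. Their poses are not given: they have to be found in the camera images.
- viewer: round grey light base fixed to the bench, 212 mm across; scale plate 40 mm up with marks every 10 degrees on the side facing the robot; glass stage in the middle (88 mm across, top 55 mm up); side box (70 mm wide, 36 mm high) with the lamp button, reaching 180 mm out along its -y. Origin: centre of its underside, on the ring's axis; z up; middle of the scale along its -x
- polar_ring: dark steel ring, 132 mm across, top 52 mm up, that turns on the viewer's axis, with a lever arm (top 56 mm up) along its own -x. Origin as the viewer's. Drags (1 N at the pin), stays where left; stops 1.2 rad either side of the viewer's -x. Starts on the robot's left of the marker and must go counterclockwise seen from above
- pin (a point): on the upright dark steel lever pin, 12 mm thick, 78 mm from the axis of the ring, this point 80 mm above the bench; the pin rises from the arm at 56 mm to a round top at 95 mm
- pointer (a point): the very tip of the lever's pointer, 95 mm from the axis, 51 mm above the bench, straight out from the pin
- marker_tip (a point): the pointed inner tip of the small dark steel clip (20 mm wide, brass thumbscrew outside) that sits on the rim of the scale, 95 mm from the axis, top 46 mm above the bench. The clip can slide stiffly round the rim, but must stay where it is; the pointer passes just above its tip.
- lamp_button_top (a point): centre of the top face of the round black lamp button, 28 mm across, on the side box: 58 mm above the bench, 145 mm from the ring axis along the viewer -y; its collar is 44 mm across, 48 mm up
- lamp_button (a joint): travel of the lamp button in m: 0 up, 0.006 fully down; a spring of 5 N at full travel lifts it again
- stone: a loose amber cabochon, 29 mm across, 12 mm high, lying in the middle of the glass; origin at the centre of its underside
- stone_case: bystander: sharpening stone in a black oblong case, 34x120x24 mm, lying flat; origin at the centre of its underside
- tin_lid: bystander: round grey tin, 63 mm across, 27 mm high; origin at the centre of its underside
- dropper_bottle: bystander: upright bottle with a black dropper cap, 30 mm across, 87 mm high; origin at the centre of its underside
- eraser: bystander: eraser in a sleeve, 19x42x12 mm, lying flat; origin at the centre of its underside
- cream_jar: bystander: round white jar, 56 mm across, 47 mm high; origin at the centre of its underside

How it is judged:
On the way, in this order (a step that is already met when the one before it is completed fails the run):
1. the pointer stands at the marker clip, at rest (horizontal distance between pointer and marker_tip below 0.005 m and angular speed of polar_ring below 0.05 rad/s), for 0.2 s.
2. the lamp button is fully down, the pointer still at the marker (horizontal distance between pointer and marker_tip below 0.005 m and value of joint lamp_button above 0.0045 m), for 0.05 s.
At the end, for the whole second after the job is handed in: the pointer tip is within 5 mm of the marker clip's tip seen from above and at rest, the lamp button has been pressed at least 4.5 mm and is up again (less than 1.5 mm), the marker clip is within 4 mm, and the stone and the bystanders within 12 mm, of where they stood (all of step 1 and value of joint lamp_button below 0.0015 m and distance of marker_tip from where it was at the start of the episode below 0.004 m and distance of each of stone, stone_case, tin_lid, dropper_bottle, eraser, cream_jar from where it was at the start of the episode below 0.012 m); the robot touches nothing.
It fails at once if the ring, its lever or its pin is pinched or pushed with more than 15 N (contact force between the fingers and polar_ring above 15 N).
It fails at once if the marker clip is shifted by more than 4 mm (distance of marker_tip from where it was at the start of the episode above 0.004 m).
It fails at once if the stone or a bystander is lifted, carried or pushed by more than 12 mm (distance of any of stone, stone_case, tin_lid, dropper_bottle, eraser, cream_jar from where it was at the start of the episode above 0.012 m).
It also fails if it takes over 48 s, if anything falls off the work surface, if the arm or the gripper's body presses on something with over 40 N, if the wrist force passes 120 N, or if a joint passes its speed limit or range.

## Working session

There is one attempt and no reset: what is moved stays moved. The work goes in short steps, Python scripts to look and compute and a shell command to move; the robot and the scene stay as the last step left them, time stands still between calls to the robot, and variables do not carry over. Pictures are saved under pics/ and viewed, at most 10 in all, crops included, and the job is handed in when it is done.

```bash
ls && mkdir -p pics
python3 - <<'E'
from plant import r,cams
import cv2,numpy as np
s=r.get_state();print({k:np.round(v,3) for k,v in s.items()})
for n in("top","side"):
    d=cams.snapshot(n);cv2.imwrite(f"pics/{n}0.png",d["img"][:,:,::-1]);np.savez(f"{n}0.npz",**d)
    print(n,d["camera_matrix"],d["D"],d["camera_from_world"].round(3))
E
```

```text
pics
{'clock': np.float64(0.0), 'q': array([ 1.365,  0.69 , -0.194,  1.566,  0.157,  0.902, -0.215]), 'qd': array([-0.   ,  0.   ,  0.001,  0.001, -0.001,  0.   , -0.002]), 'joint_torque': array([-0.0000e+00, -5.2756e+01, -1.2670e+00, -1.5343e+01, -5.3000e-02,
        7.0000e-03,  0.0000e+00]), 'tool_pos': array([ 0.148, -0.607,  0.238]), 'eef_rot': array([ 0.993,  0.12 , -0.   , -0.001]), 'contact_force': array([-0.877,  0.463, -0.056]), 'moment': array([-0.008, -0.029, -0.01 ]), 'finger_force': np.float64(0.0), 'opening': np.float64(1.002)}
top [[449.3764041    0.         315.81226914]
 [  0.         449.3764041  244.34418593]
 [  0.           0.           1.        ]] [0.01436693 0.         0.         0.         0.        ] [[-0.051 -0.999 -0.001  0.109]
 [ 0.978 -0.05   0.201 -0.597]
 [-0.201  0.009  0.98  -0.812]
 [ 0.     0.     0.     1.   ]]
side [[585.50599021   0.         331.9454826 ]
 [  0.         585.50599021 247.14982956]
 [  0.           0.           1.        ]] [0.06334084 0.         0.         0.         0.        ] [[ 0.993 -0.115  0.02  -0.551]
 [ 0.039  0.491  0.87  -0.148]
 [-0.11  -0.863  0.492 -0.859]
 [ 0.     0.     0.     1.   ]]
```

View pics/top0.png

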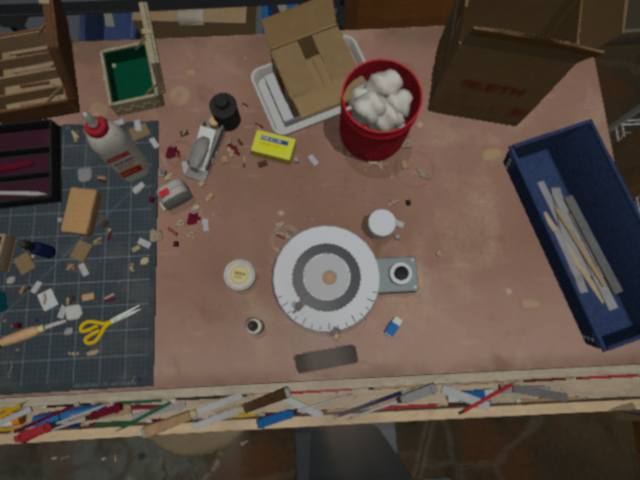

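View pics/side0.png

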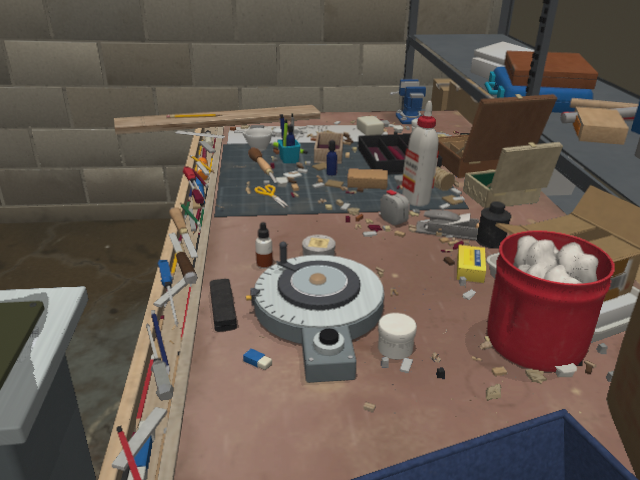

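The top view shows the viewer near (326,278), the pin near (297,306), the clip near (336,331) and the button near (401,272). In the side view the pin top is at (283,245) and the clip at (253,296). I'll enlarge both views to get closer pixel positions.

```bash
cat > h.py <<'E'
import numpy as np,cv2
def ray(d,uv,T=None):
    """origin, direction (world) of pixel"""
    p=cv2.undistortPoints(np.array([[uv]],float),np.array(d["camera_matrix"]),np.array(d["D"]))[0,0]
    v=np.array([p[0],-p[1],-1.])
    if T is None: T=np.linalg.inv(d["camera_from_world"])
    return T[:3,3],T[:3,:3]@v
def onz(d,uv,z,T=None):
    o,v=ray(d,uv,T);return o+v*(z-o[2])/v[2]
def proj(d,P,T=None):
    M=np.array(d["camera_from_world"]) if T is None else np.linalg.inv(T)
    c=M[:3,:3]@np.array(P)+M[:3,3];c=np.array([[[c[0],-c[1],-c[2]]]])
    return cv2.projectPoints(c,np.zeros(3),np.zeros(3),np.array(d["camera_matrix"]),np.array(d["D"]))[0][0,0]
E
python3 - <<'E'
import numpy as np,cv2
from h import *
t=np.load("top0.npz");s=np.load("side0.npz")
a=cv2.resize(t["img"][215:345,260:425],None,fx=4.8,fy=4.6,interpolation=3)
b=cv2.resize(s["img"][225:390,235:400],None,fx=3.6,fy=3.6,interpolation=3)
cv2.imwrite("pics/t1.png",a[:,:,::-1][:600,:800]);
for n,uv,z in(("centre",(326,278),.04),("glass",(329,278),.055),("stone",(330,277),.06),("pintop",(297,306),.09),("clip",(336,331),.045),("btn",(401,272),.058)):print(n,onz(t,uv,z).round(4))
# white plate ellipse
im=t["img"].astype(int);hsv=cv2.cvtColor(t["img"],cv2.COLOR_RGB2HSV)
m=((hsv[...,1]<40)&(hsv[...,2]>150)).astype(np.uint8)
m[:, :265]=0;m[:,383:]=0;m[:215]=0;m[340:]=0
m[:240,362:]=0
c=max(cv2.findContours(m,0,1)[0],key=cv2.contourArea);e=cv2.fitEllipse(cv2.convexHull(c));print(e,onz(t,e[0],.04))
E
```

```text
centre [0.5375 0.0614 0.04  ]
glass [0.5353 0.0561 0.055 ]
stone [0.5365 0.0542 0.06  ]
pintop [0.4826 0.1185 0.09  ]
clip [0.4348 0.0482 0.045 ]
btn [ 0.5394 -0.0826  0.058 ]
((326.2176208496094, 278.1392517089844), (103.97058868408203, 104.89132690429688), 102.8962631225586) [0.53719834 0.06100287 0.04      ]
```

View pics/t1.png

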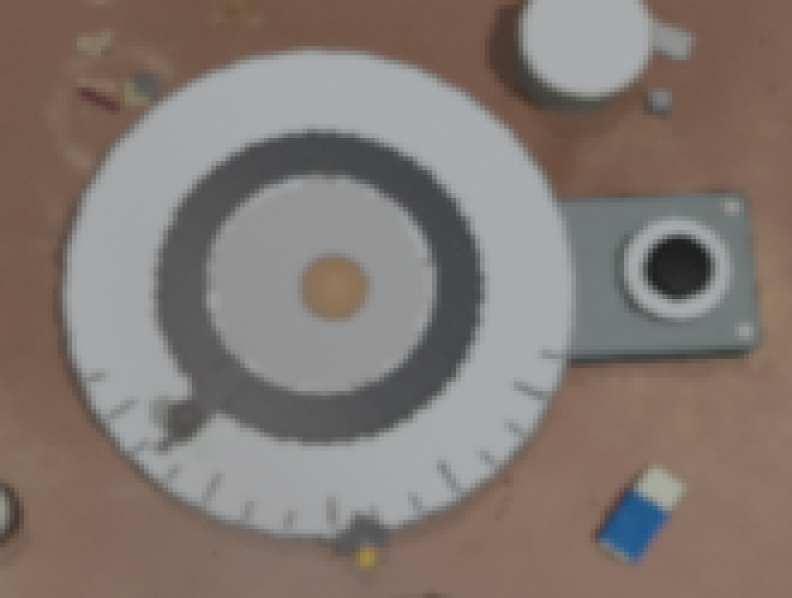

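The enlarged view shows the pointer tip at about top px (294,312), the clip tip at about (335.4,327) and the button centre at about (401,272.5). The stone sits mid-glass, and the eraser, jar and bottle are clear of the pin's path. I'll swing over to the viewer.

```bash
python3 -m pendant '[[1,[56,-20,-8],[0,0,0]],[1,[56,-20,-8],[0,0,0]],[1,[56,-20,-8],[0,0,0]],[1,[56,-20,-8],[0,0,0]],[1,[56,-20,-8],[0,0,0]],[1,[56,-20,-8],[0,0,0]],[1,[10,-55,0],[0,0,0]],[1,[10,-55,0],[0,0,0]]]' 10
python3 - <<'E'
from plant import cams
import numpy as np
from h import *
d=cams.snapshot("wrist");print(d["camera_matrix"],d["D"],d["tool_from_camera"].round(3))
t=np.load("top0.npz")
A=onz(t,(326.2,278.1),.04)[:2]
for n,uv,z in(("pointer",(294,312.4),.051),("tip",(335.4,327),.046),("btn",(401.3,272.8),.058),("bottle",(255,325),.087)):
    p=onz(t,uv,z);v=p[:2]-A;print(n,p.round(4),np.hypot(*v).round(4),np.degrees(np.arctan2(v[1],v[0])).round(1))
E
```

```text
clock: 1.1
tool_pos: [0.44, -0.297, 0.2862]
eef_rot: [0.993, 0.12, -0.0, -0.0]
contact_force: [0.6, 0.8, -0.2]
opening: 0.119
finger_force: 0.0
[[414.79244552   0.         321.39954861]
 [  0.         414.79244552 243.04214353]
 [  0.           0.           1.        ]] [-0.03041792  0.          0.          0.          0.        ] [[ 0.     0.964  0.267  0.07 ]
 [ 1.    -0.001  0.001 -0.   ]
 [ 0.001  0.267 -0.964 -0.147]
 [ 0.     0.     0.     1.   ]]
pointer [0.4735 0.1262 0.051 ] 0.0912 134.4
tip [0.4423 0.0489 0.046 ] 0.0957 -172.7
btn [ 0.5379 -0.0831  0.058 ] 0.1441 -89.8
bottle [0.4526 0.1961 0.087 ] 0.1594 122.1
```

```bash
python3 -m pendant '[[1,[28,-46,0],[0,0,0]],[1,[28,-46,0],[0,0,0]],[1,[28,-46,0],[0,0,0]],[1,[28,-46,0],[0,0,0]],[1,[28,-46,0],[0,0,0]],[1,[28,-46,0],[0,0,0]],[1,[28,-46,0],[0,0,0]],[1,[0,0,0],[0,0,0]]]'
cat >> h.py <<'E'
from scipy.spatial.transform import Rotation as R
def wrist(name):
    from plant import r,cams
    s=r.get_state();d=dict(cams.snapshot("wrist"))
    M=np.eye(4);M[:3,:3]=R.from_quat(s["eef_rot"]).as_matrix();M[:3,3]=s["tool_pos"]
    d["T"]=M@d["tool_from_camera"];np.savez(name+".npz",**d);cv2.imwrite(f"pics/{name}.png",d["img"][:,:,::-1]);return s,d
E
python3 - <<'E'
from h import *
s,d=wrist("w1");print(s["tool_pos"],s["clock"])
E
```

```text
clock: 2.15
tool_pos: [0.5541, 0.0661, 0.2863]
eef_rot: [0.992, 0.124, 0.0, -0.002]
contact_force: [-0.1, -1.4, -0.5]
opening: 0.01
finger_force: 0.0
[0.55406529 0.0661227  0.2863399 ] 2.15
```

View pics/w1.png

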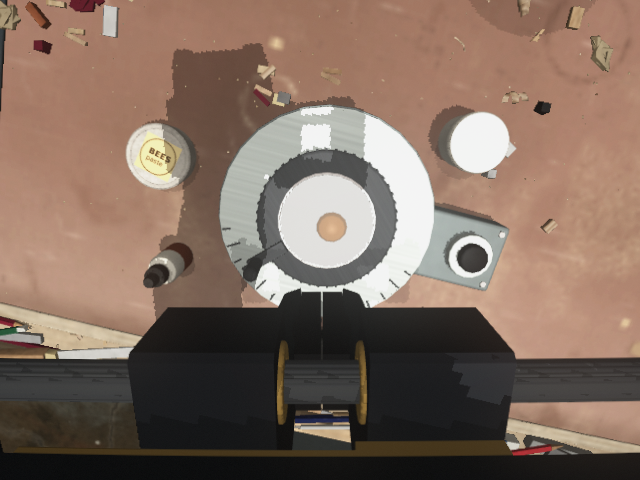

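The wrist view shows the ring, the pin near (257,268) and the button at (472,258). The gripper hides the clip, so I'll move back toward the robot to see it.

```bash
python3 -m pendant '[[1,[-40,0,10],[0,0,0]],[1,[-40,0,10],[0,0,0]],[1,[0,0,0],[0,0,0]],[1,[0,0,0],[0,0,0]]]'
python3 - <<'E'
from h import *
s,d=wrist("w2");print(s["tool_pos"],s["clock"])
T=d["T"]
for n,P in(("tip",(.4423,.0489,.046)),("ptr",(.4735,.1262,.051)),("btn",(.538,-.083,.058)),("C",(.537,.061,.04))):print(n,proj(d,P,T).round(1))
x=int(proj(d,(.45,.08,.046),T)[0]);y=int(proj(d,(.45,.08,.046),T)[1]);x0,y0=x-130,y-110
print(x0,y0);cv2.imwrite("pics/w2c.png",cv2.resize(d["img"][y0:y0+195,x0:x0+260],None,fx=3,fy=3,interpolation=3)[:,:,::-1])
E
```

```text
clock: 2.7
tool_pos: [0.4766, 0.0399, 0.2671]
eef_rot: [0.993, 0.118, 0.001, 0.0]
contact_force: [0.6, 1.8, 0.0]
opening: 0.011
finger_force: 0.0
[0.47664346 0.03994964 0.26707258] 2.7
tip [303.6 242.1]
ptr [225.6 190.3]
btn [478.3 176.1]
C [314.7 135.7]
142 116
```

View pics/w2c.png

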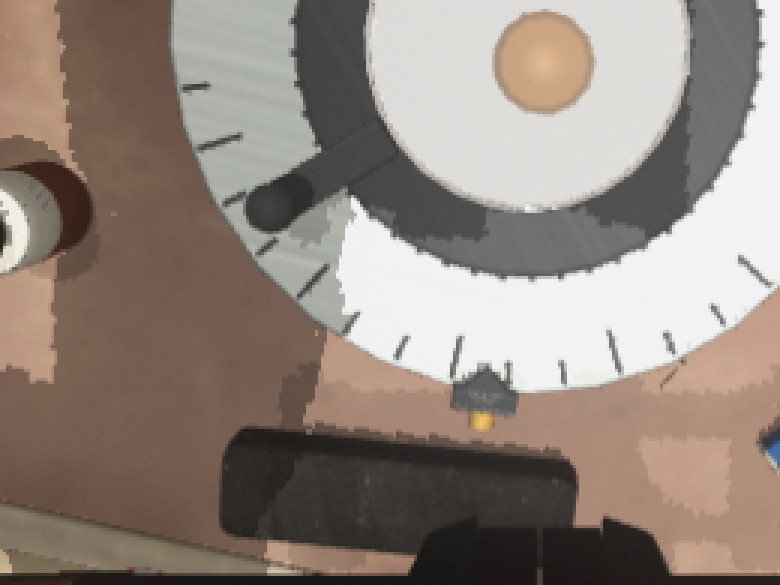

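The crop shows the clip tip at (304,238) and the pin's round top at (233,184) in full-image pixels. The pointer is hidden under the pin.

Run:
```python
from h import *
d=np.load("w2.npz");T=d["T"]
tip=onz(d,(304,238),.046,T);pt=onz(d,(233,184.3),.092,T)
# glass disc: bright, desaturated, central component (stone filled by hull)
hsv=cv2.cvtColor(d["img"],cv2.COLOR_RGB2HSV);m=((hsv[...,1]<45)&(hsv[...,2]>165)).astype(np.uint8)
n,L=cv2.connectedComponents(m);l=L[140,345] or L[150,320]
g=np.uint8(L==l);c=max(cv2.findContours(g,0,1)[0],key=cv2.contourArea);e=cv2.fitEllipse(cv2.convexHull(c));print("glass?",e)
C=onz(d,e[0],.055,T);print("C",C)
for uv in((324,136),):print("stone",onz(d,uv,.061,T))
for n,p in(("tip",tip),("pin",pt)):
    v=(p-C)[:2];print(n,p.round(4),np.hypot(*v).round(4),np.degrees(np.arctan2(v[1],v[0]))%360)
# button
b=(hsv[...,2]<60).astype(np.uint8);n,L,st,ce=cv2.connectedComponentsWithStats(b)
for i in range(1,n):
    if 150<st[i,4]<3000 and st[i,0]>430 and st[i,1]<240:print(st[i],onz(d,ce[i],.058,T))
```

```text
glass? ((317.43096923828125, 129.67828369140625), (108.25971221923828, 112.00240325927734), 177.9664306640625)
C [0.5425493  0.05973033 0.055     ]
stone [0.53893432 0.0532254  0.061     ]
tip [0.4462 0.0494 0.046 ] 0.0969 186.12673388491402
pin [0.4875 0.1136 0.092 ] 0.077 135.6663586864116
[544   2  20  17 224] [ 0.67601458 -0.0988918   0.058     ]
[464 158  32  31 427] [ 0.54324299 -0.08424023  0.058     ]
```

```bash
python3 -m pendant '[[1,[30,-45,0],[0,0,0]],[1,[29,-45,0],[0,0,0]],[1,[0,0,20],[0,0,9.7]],[1,[0,0,20],[0,0,9.7]],[1,[0,0,20],[0,0,9.7]],[1,[0,0,20],[0,0,9.7]],[1,[0,0,20],[0,0,9.7]],[1,[0,0,20],[0,0,9.7]]]' && python3 -m pendant '[[1,[0,0,0],[0,0,0]],[1,[0,0,0],[0,0,0]]]'
cat > rel.py <<'E'
from h import *
from plant import r
C=np.array([.5425,.0597])
s=r.get_state();p=s["tool_pos"];M=R.from_quat(s["eef_rot"]).as_matrix();v=p[:2]-C
print("r mm",1e3*np.hypot(*v),"ang",np.degrees(np.arctan2(v[1],v[0]))%360,"z",p[2],"yang",np.degrees(np.arctan2(M[1,1],M[0,1]))%360,"tilt",M[2,2],s["contact_force"].round(1),s["clock"])
def to(x,y):print("shift tool mm",(1e3*M.T@np.array([x-p[0],y-p[1],0])).round(1))
E
python3 -c "
from rel import *
to(.5133,.1414)"
```

```text
clock: 3.75
tool_pos: [0.5134, 0.143, 0.1461]
eef_rot: [0.925, -0.381, 0.001, -0.0]
contact_force: [0.4, -0.3, 0.4]
opening: 0.006
finger_force: 0.0
clock: 4.0
tool_pos: [0.5128, 0.1429, 0.1472]
eef_rot: [0.926, -0.377, 0.001, -0.0]
contact_force: [-0.9, 0.1, 0.9]
opening: 0.006
finger_force: 0.0
r mm 88.30272675927235 ang 109.63523209103896 z 0.14720453884860094 yang 225.70431018995313 tilt -0.9999988300314242 [-0.9  0.1  0.9] 4.0
shift tool mm [1.4 0.7 0. ]
```

```bash
python3 -m pendant '[[1,[1,0,25],[0,0,0]],[1,[0,0,30],[0,0,0]],[1,[0,0,25],[0,0,0]],[1,[0,0,0],[0,0,0]],[1,[0,4,0],[0,0,0]],[1,[0,4,0],[0,0,0]],[1,[0,3,0],[0,0,0]],[1,[0,0,0],[0,0,0]]]'
python3 - <<'E'
from rel import *
s,d=wrist("w3")
E
```

```text
clock: 5.0
tool_pos: [0.5048, 0.1338, 0.0672]
eef_rot: [0.926, -0.378, 0.0, -0.0]
contact_force: [0.6, 0.7, 0.4]
opening: 0.004
finger_force: 0.0
r mm 83.1738068939784 ang 116.9772276157676 z 0.06715302170283245 yang 225.52654359205505 tilt -0.9999999176954526 [0.6 0.7 0.4] 5.0
```

View pics/w3.png

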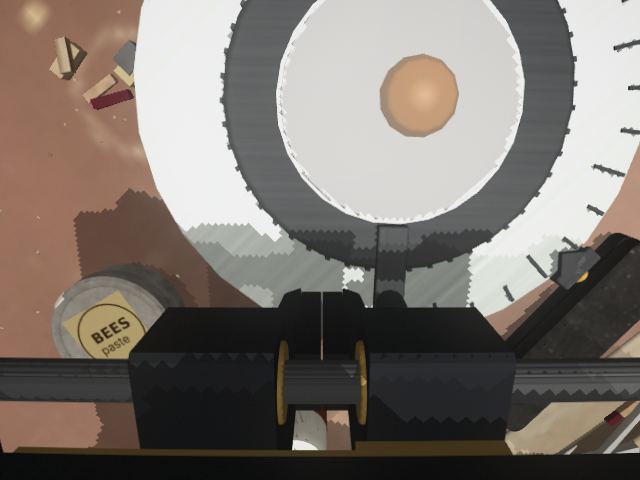

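The picture shows the fingers left of the pin (pin px ~390, finger edge ~370), a few mm apart and level with it radially. I'll push along the arc, starting gently.

```bash
python3 -m pendant '[[1,[-0.4,1.4,0],[0,0,-1]],[1,[-0.4,1.4,0],[0,0,-1]],[1,[-0.8,2.7,0],[0,0,-2]],[1,[-1.6,5.4,0],[0,0,-4]],[1,[-1.6,5.4,0],[0,0,-4]],[1,[-1.6,5.4,0],[0,0,-4]],[1,[-1.6,5.4,0],[0,0,-4]],[1,[-1.6,5.4,0],[0,0,-4]]]' && python3 rel.py
```

```text
clock: 6.05
tool_pos: [0.4783, 0.1134, 0.0667]
eef_rot: [0.984, -0.175, -0.0, -0.0]
contact_force: [-0.1, 2.6, 0.6]
opening: 0.005
finger_force: 0.7
r mm 83.67297730789768 ang 140.09217907614385 z 0.06669341529935117 yang 249.79201347366885 tilt -0.9999995481489574 [-0.1  2.6  0.6] 6.05
```

```bash
python3 -m pendant '[[1,[-1.6,5.4,0],[0,0,-4]],[1,[-1.6,5.4,0],[0,0,-4]],[1,[-1.6,5.4,0],[0,0,-4]],[1,[-1.6,5.4,0],[0,0,-4]],[1,[-1.6,5.4,0],[0,0,-4]],[1,[-1.2,4,0],[0,0,-3]],[1,[0,0,0],[0,0,0]],[1,[0,0,0],[0,0,0]]]'
python3 - <<'E'
from rel import *
s,d=wrist("w4")
E
```

```text
clock: 7.05
tool_pos: [0.4644, 0.0842, 0.0668]
eef_rot: [1.0, 0.022, 0.0, 0.0]
contact_force: [0.7, 0.5, -0.1]
opening: 0.003
finger_force: 0.0
r mm 81.83035467381151 ang 162.5871181957484 z 0.06676082212131562 yang 272.4983415659705 tilt -0.9999996207667443 [ 0.7  0.5 -0.1] 7.05
```

View pics/w4.png

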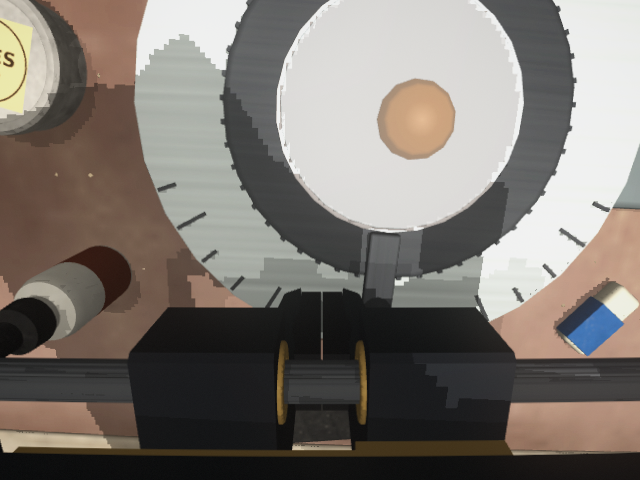

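The picture shows the fingers touching the pin, with the lever arm near (378,300), and the body hiding the clip. I'll compute the arm's angle, then back off to measure pin and tip together.

```bash
python3 -c "
from rel import *
d=np.load('w4.npz')
a,b=[onz(d,uv,.056,d['T'])[:2] for uv in((384.5,236),(377.5,302))]
for v in(b-a,b-C):print(np.degrees(np.arctan2(v[1],v[0]))%360)
" ; python3 -m pendant '[[1,[0,-10,0],[0,0,0]],[1,[0,-15,-10],[0,0,0]],[1,[-5,0,-50],[0,0,0]],[1,[-40,10,-50],[0,0,0]],[1,[0,10,-20],[0,0,0]],[1,[0,0,0],[0,0,0]],[1,[0,0,0],[0,0,0]]]'
python3 - <<'E'
from rel import *
s,d=wrist("w5")
x,y=map(int,proj(d,(.455,.055,.06),d["T"]));x0,y0=x-130,y-97
print(x0,y0);cv2.imwrite("pics/w5c.png",cv2.resize(d["img"][y0:y0+195,x0:x0+260],None,fx=3,fy=3,interpolation=3)[:,:,::-1])
E
```

```text
r mm 81.86503893911338 ang 162.57648892890717 z 0.06673659341482188 yang 272.506925142404 tilt -0.9999996924416491 [-0.1 -0.4  0. ] 7.1
178.98624054847636
178.54675892188587
clock: 7.98
tool_pos: [0.4203, 0.0887, 0.1946]
eef_rot: [1.0, 0.023, 0.0, -0.0]
contact_force: [1.2, -0.1, -0.2]
opening: 0.006
finger_force: 0.0
r mm 125.55325524818606 ang 166.65314063725756 z 0.1946034556804056 yang 272.5966610985021 tilt -0.9999998558569684 [ 1.2 -0.1 -0.2] 7.975
244 86
```

View pics/w5c.png

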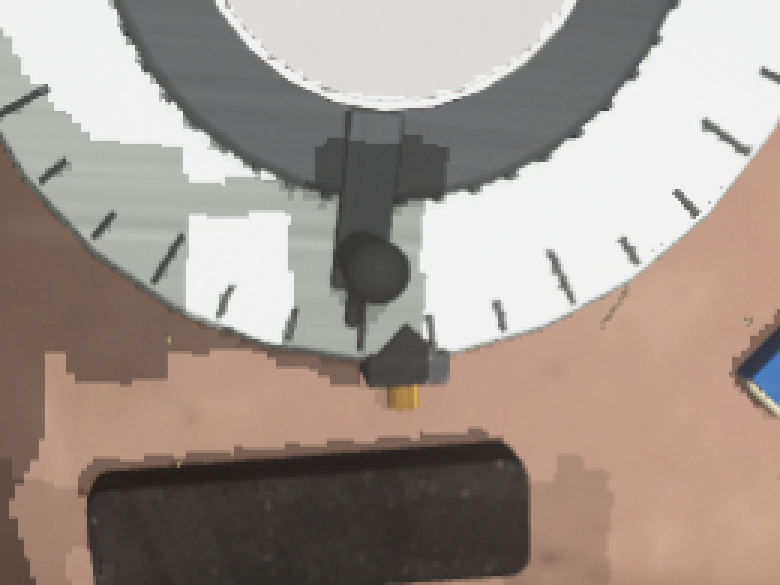

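The crop shows the pointer tip at (355,326) and the clip tip at (406,325) in crop pixels. That leaves a short gap still to go.

```bash
python3 -c "
from rel import *
d=np.load('w5.npz');T=d['T']
f=lambda u,v,z:onz(d,(244+u/3,86+v/3),z,T)[:2]
for n,p in(('ptr',f(355,326,.051)),('tip',f(406,325,.046)),('pin',f(377,267,.093)),('arm',f(374,128,.056))):
  w=p-C;print(n,p.round(4),np.hypot(*w).round(4),np.degrees(np.arctan2(w[1],w[0]))%360)
"
```

```text
r mm 125.7407933122997 ang 166.74263765554167 z 0.19422167187302058 yang 272.5992748511545 tilt -0.9999996256114843 [-0.1 -0.2 -0.5] 8.025
ptr [0.4459 0.0617] 0.0966 178.8200059829581
tip [0.446 0.049] 0.0971 186.31520750920583
pin [0.4642 0.0626] 0.0784 177.91351687998892
arm [0.4909 0.0611] 0.0516 178.41040724005717
```

```bash
python3 -m pendant '[[1,[44,-4,30],[0,0,0]],[1,[0,0,50],[0,0,0]],[1,[0,0,47],[0,0,0]],[1,[0,0,0],[0,0,0]],[1,[0,3,0],[0,0,0]],[1,[0,3,0],[0,0,0]],[1,[0,2,0],[0,0,0]],[1,[0,0,0],[0,0,0]]]' && python3 -c "
from rel import *
to(.4644,.0842);to(.4619,.0738)"
```

```text
clock: 9.02
tool_pos: [0.4648, 0.0853, 0.0688]
eef_rot: [1.0, 0.022, 0.001, -0.0]
contact_force: [-0.6, 0.0, -0.6]
opening: 0.003
finger_force: 0.0
r mm 81.81096199176679 ang 161.73992292215786 z 0.06881289953426985 yang 272.4940566061059 tilt -0.9999986168197128 [-0.6  0.  -0.6] 9.025
shift tool mm [-0.5  1.1 -0. ]
shift tool mm [-3.4 11.4 -0. ]
```

```bash
python3 -m pendant '[[1,[-0.4,1.4,0],[0,0,-1]],[1,[-0.8,2.7,0],[0,0,-2]],[1,[-0.8,2.7,0],[0,0,-2]],[1,[-0.8,2.7,0],[0,0,-2]],[1,[-0.4,1.4,0],[0,0,-1]],[1,[0,0,0],[0,0,0]],[1,[0,0,0],[0,0,0]]]' && python3 -c "
from rel import *
to(.4619,.0738)"
```

```text
clock: 9.9
tool_pos: [0.4623, 0.0743, 0.0679]
eef_rot: [0.996, 0.092, 0.0, 0.0]
contact_force: [0.2, 0.5, 0.4]
opening: 0.009
finger_force: 0.0
r mm 81.48080588838299 ang 169.7047953539645 z 0.06786072252757296 yang 280.51947799356645 tilt -0.9999999367700667 [0.2 0.5 0.4] 9.9
shift tool mm [-0.5  0.4  0. ]
```

```bash
python3 -m pendant '[[1,[0,-10,0],[0,0,0]],[1,[0,-15,-10],[0,0,0]],[1,[-5,0,-50],[0,0,0]],[1,[-40,10,-50],[0,0,0]],[1,[0,5,-20],[0,0,0]],[1,[0,0,0],[0,0,0]],[1,[0,0,0],[0,0,0]]]'
python3 - <<'E'
from rel import *
s,d=wrist("w6")
x,y=map(int,proj(d,(.455,.055,.06),d["T"]));x0,y0=x-100,y-75
print(x0,y0);cv2.imwrite("pics/w6c.png",cv2.resize(d["img"][y0:y0+150,x0:x0+200],None,fx=4,fy=4,interpolation=3)[:,:,::-1])
E
```

```text
clock: 10.78
tool_pos: [0.4175, 0.0775, 0.1958]
eef_rot: [0.996, 0.092, 0.0, -0.0]
contact_force: [0.2, -0.6, -0.6]
opening: 0.008
finger_force: 0.0
r mm 126.28588184793946 ang 171.89314631355057 z 0.19579912801504254 yang 280.599100784029 tilt -0.9999999529485383 [ 0.2 -0.6 -0.6] 10.775
264 109
```

View pics/w6c.png

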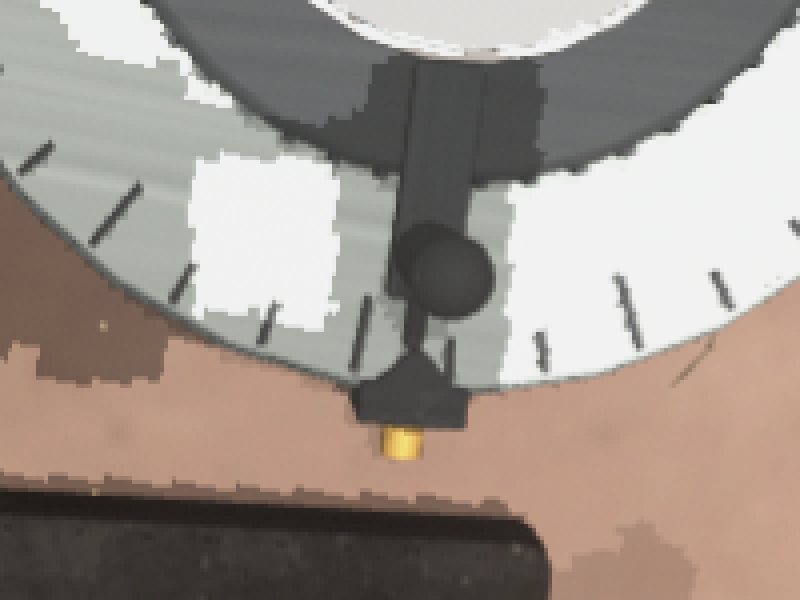

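The pointer tip at (415,350) meets the clip tip at (414,348), so they're aligned. Next is the lamp button.

```bash
python3 -m pendant '[[1,[23,45,0],[0,0,0]],[1,[23,46,0],[0,0,0]],[1,[23,45,0],[0,0,0]],[1,[23,46,0],[0,0,0]],[1,[0,0,50],[0,0,0]],[1,[0,0,50],[0,0,0]],[1,[0,0,20],[0,0,0]],[1,[0,0,0],[0,0,0]]]' && python3 -c "
from rel import *
to(.542,-.084)"
```

```text
clock: 11.82
tool_pos: [0.5395, -0.0846, 0.0734]
eef_rot: [0.996, 0.092, -0.003, -0.001]
contact_force: [-0.2, -0.3, 0.2]
opening: 0.006
finger_force: 0.0
r mm 144.35370481090212 ang 268.80179856585187 z 0.07340972678266819 yang 280.5976952393626 tilt -0.9999842549883328 [-0.2 -0.3  0.2] 11.825
shift tool mm [ 2.6 -0.1 -0. ]
```

```bash
python3 -m pendant '[[1,[2.5,0,5],[0,0,0]],[1,[0,0,7],[0,0,0]],[1,[0,0,3],[0,0,0]],[1,[0,0,3],[0,0,0]],[1,[0,0,2],[0,0,0]],[1,[0,0,1],[0,0,0]],[1,[0,0,0],[0,0,0]],[1,[0,0,0],[0,0,0]]]' && python3 rel.py
```

```text
clock: 12.82
tool_pos: [0.5438, -0.085, 0.0554]
eef_rot: [0.996, 0.092, 0.0, 0.0]
contact_force: [0.6, 0.7, 3.1]
opening: 0.009
finger_force: 1.6
r mm 144.75313520122998 ang 270.51347331629927 z 0.05536164621634318 yang 280.5377566832334 tilt -0.9999998901358792 [0.6 0.7 3.1] 12.825
```

```bash
python3 -m pendant '[[1,[0,0,1.5],[0,0,0]],[1,[0,0,1.5],[0,0,0]],[1,[0,0,1.5],[0,0,0]],[1,[0,0,0],[0,0,0]],[1,[0,0,0],[0,0,0]]]'
```

```text
clock: 13.45
tool_pos: [0.5438, -0.0851, 0.0522]
eef_rot: [0.996, 0.092, 0.0, 0.0]
contact_force: [-2.8, 0.1, 18.9]
opening: 0.007
finger_force: 9.4
```

The force rose to 19 N against a 5 N spring, with the TCP at 52 mm, so the button is bottomed. I'll lift clear and take one last look.

```bash
python3 -m pendant '[[1,[0,0,-5],[0,0,0]],[1,[0,0,-15],[0,0,0]],[1,[0,0,-50],[0,0,0]],[1,[0,0,-50],[0,0,0]],[1,[0,-30,-40],[0,0,0]],[1,[-40,-40,0],[0,0,0]],[1,[-40,-40,0],[0,0,0]],[1,[0,0,0],[0,0,0]]]'
python3 - <<'E'
from rel import *
s,d=wrist("w7");cv2.imwrite("pics/w7.png",d["img"][:,:,::-1])
E
```

```text
clock: 14.45
tool_pos: [0.4404, 0.0105, 0.211]
eef_rot: [0.995, 0.095, -0.002, -0.0]
contact_force: [1.0, -0.2, 0.0]
opening: 0.002
finger_force: 0.0
r mm 113.35864752665935 ang 205.71435949113524 z 0.2109918870900464 yang 280.8843222722105 tilt -0.9999892593454406 [ 1.  -0.2  0. ] 14.45
```

View pics/w7.png

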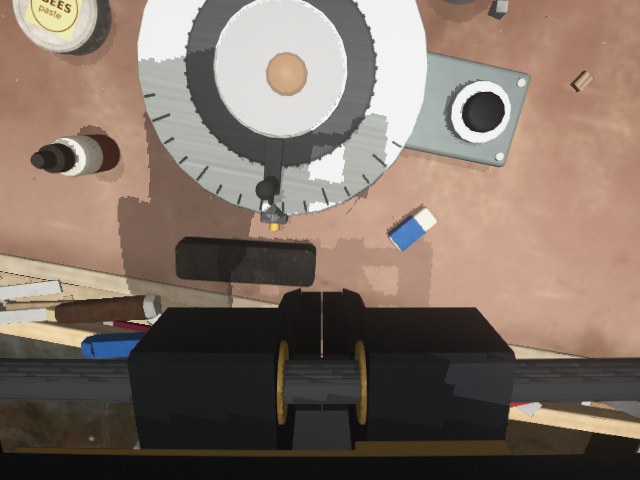

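The pointer is at the clip tip near (272,207), and the button at (487,111) is up. The stone and the other things are in place, and the arm is clear.

```bash
python3 -c "
from plant import r
print(r.finish_job())"
```

```text
the job is handed in; nothing more can be done
None
```

The job is handed in: the last pictures show the pointer at the clip tip, the button pressed fully and back up, and nothing else visibly moved; no verdict came back.

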